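Fit the tube adapter on the reader and hold a sample ready over its well

ROBOT

A 6-joint arm with a two-finger parallel gripper is mounted at the origin on a cart in front of the work surface, level with it; the furniture and walls round the work are solid. World frame = base frame: x ahead of the robot, y to its left, z up, the work surface at z = 0. Lengths are in m, angles in rad, forces in N, time in s.
With the tool pointing down it reaches from about 0.375 to 0.975 m from the base axis. Payload 3.8 kg.
Tool frame: the origin (TCP) lies midway between the tips of the shut fingers; the grasp point (between the pads) lies 19 mm behind it; z points along the fingers, y is the line along which they close (so a half turn about z gives the same grasp; the last joint's range is limited). The gripper opens to 85 mm and grips with 20 to 120 N. Pads are 22 mm wide; open, the fingers measure 114 mm over their backs; the gripper's body (76 mm by 85 mm) begins 54 mm behind the grasp point. The pads swing forward as they close: fully open they stand 13 mm farther back than shut.
Start: joints at [1.156, 0.264, 1.604, -0, 1.274, -0.037], TCP at [0.249, 0.627, 0.231] pointing down, gripper open.
Joint ranges: [-2.63, 2.63], [-0.94, 2.18], [0.31, 2.57], [-1.31, 4.45], [0, 2.66], [-2.55, 2.55]. Speed limits (rad/s): [2.57, 2.57, 3.14, 3.14, 3.14, 3.14].

INTERFACE

Orientations are given as a rotation vector (axis times angle).
In Python, from workcell import status, read_camera, workorder, masks_of gives the robot as it stands.
- The arm moves only by the tool drive_tool, never from a script. Its argument "rows" is a list of rows, each a list of 7 numbers: the turn, a rotation vector about the tool's x, y, z in degrees, then the shift along the tool's x, y, z in m, then the opening, from 0 (shut) to 1 (fully open). In form: [[ax, ay, az, tx, ty, tz, claw], ...]. A call has 1 to 8 rows; each row shifts and turns the commanded pose from where the row before left it, along the tool's axes as they then stand; what a row does not reach is not made up. A row lasts 1/12 s, in which the tool goes at most 41.7 mm and 7.16 degrees, less where a joint would pass 70% of its speed; a pose out of reach is approached as far as the arm can. A call is refused whole if a number of a shift passes 0.0417 or a number of a turn 7.16, either way. A call with a gripper value outside its range is refused whole. The fingers move at their own pace and stop on an object; "force" is the grip in N (left out, the last holds). Time passes only in rows, so rows that do not move let the fingers close. It gives the time, the measured TCP pose, the force, the opening and the grip force at its end, in the units of the state.
- status.read_state(): the state, without advancing time (a new reading comes with each control period).
- read_camera(name): name is "side" or "top"; returns a dict with "color" (420x560x3 uint8, red, green, blue), "intrinsics" (3x3 intrinsics, pixels), "D" ([k1, k2, p1, p2, k3] as OpenCV has them; the pictures are not rectified), "world_from_camera" (4x4, takes a point from camera to world coordinates). Camera axes: x right, y up, looking along -z (the intrinsics and any distortion apply to the point x, -y, -z); pixel columns grow to the right and rows downward; lengths in m; the calibration is good to about 2 mm. A picture is of the moment at which its call begins. There is no depth.
- workorder.finish_job(): hands the job in; it is judged then, once.
Trained networks look in a picture, given as the dict that the camera call returned (one of the last four; its "shot" number tells which), for a name from the list of things; names that differ only in an ending like _2 or _b are one class to them, and where a whole thing is asked for, a point or a joint stands for the part that bears it (a point fixed in the world has none). Each returns a list of dicts, best first, with "score" (0 to 1); they miss things now and then, are a little off and sometimes report something else, mostly with a low value. They report only what shows in the picture. A call takes as long as a camera call. They do not tell look-alikes from the thing itself.
- masks_of(picture, name): "mask" (420x560 bool, what is visible of it) and "bbox" ([left, top, right, bottom] in pixels, round what is visible of it).
The state is a dict: "time": time; "q": joint angles; "joint_vel": joint speeds; "joint_torque": joint torques, N m; "tool_pos": TCP position; "tcp_rot": TCP orientation; "wrist_force": force on the tool from outside, world axes, zero at the start; "torque": the same for the moment, N m; "width": opening from 0.0 (shut) to 1.0 (fully open); "grip_force": force on a finger pad.
Only numpy, scipy, OpenCV 4.12 (cv2) and the standard library are available. Lean on these libraries where they do the work, as an engineer would, in place of code of your own. Each camera call takes 0.05 s, during which the arm holds its last target. There are 200 camera calls.

TASK

Fit the aluminium adapter plate over the two pins of the blue reader base so that it lies flush, and let go of it. Then fetch the blue-capped tube from the white tray and finish while still holding it upright and still, centred about a centimetre above the plate's tube well and touching nothing but the gripper, so that I can check the line-up before it is loaded. Leave the red-capped tubes in the tray and the blue tip box beside it where they are.

Things in the scene. Friction and masses are not known exactly. Their poses are not given: they have to be found in the camera images.
- reader_base: Fixed blue block, 124 mm (its x) by 96 mm (its y), flat top 30 mm above the table, black panel on its -x face. Two vertical steel pins, 10 mm thick with tapered tips, stand 18 mm above the top at x = +46 and -46 mm, y = 0. Two 22 mm bores, 20 mm deep, open in the top at x = 0, y = +28 and -28 mm. Origin: centre of the underside, on the table; z up
- base_top (a point): Centre of the reader base's flat top, midway between the pins; axes as the reader base
- adapter_plate: Loose aluminium plate, on the table at first, 120 (its x) x 92 (its y) x 12 mm, 0.2 to 0.45 kg. Pin holes 12.5 mm at x = +-46, y = 0; tube well: 22 mm hole at x = 0, y = +28. Black grip fin in the middle, 40 mm along x, 10 mm thick along y, to 45 mm above the underside. Fits either way round. Origin: centre of the underside; flush, it lies at base_top and pins show 6 mm above the plate
- plate_well (a point): Centre of the tube well's mouth, in the plate's upper face (12 mm above its underside); axes as the plate
- plate_grip (a point): Point to grip on the fin, 36 mm above the plate's underside (24 mm above its top), 9 mm under the fin's top; close across the plate's y
- tray: Fixed white foam tube tray, 188 mm (its x) by 148 mm (its y), 27 mm high; 16 mm square pockets 5 mm deep with floors 22 mm above the table. The three tubes stand 60 mm apart in a row along the tray's x, at y = +40 mm; which tube stands in which pocket varies. Origin: centre of the underside
- blue_tube: The sample tube to fetch: light-blue cap, standing upright in a pocket of the white tray: glass body 13 mm across, cap 17 mm across from 80 to 101 mm above the foot, 101 mm tall, about 20 g. Origin: centre of its foot; z runs up its axis
- red_tube_a: Red-capped tube to leave alone, standing upright in a pocket of the white tray: glass body 13 mm across, cap 17 mm across from 80 to 101 mm above the foot, 101 mm tall, about 20 g. Origin: centre of its foot; z runs up its axis
- red_tube_b: Red-capped tube to leave alone, standing upright in a pocket of the white tray: glass body 13 mm across, cap 17 mm across from 80 to 101 mm above the foot, 101 mm tall, about 20 g. Origin: centre of its foot; z runs up its axis
- tip_box: Blue pipette tip box, 98 by 130 mm, 61 mm high, standing loose between the tray and the reader; leave it alone and carry over it. Origin: centre of the underside
Not all that is in view belongs to the job. What is shaped like the blue_tube but yellow is not meant.

How it is judged:
On the way:
1. the adapter plate lies flush on the reader base, over both pins, and the gripper has let it go (horizontal distance between adapter_plate and base_top below 0.004 m and z of adapter_plate in the frame of base_top below 0.002 m and angle between the z axis of adapter_plate and the z axis of reader_base, either way round below 0.03 rad and angle between the x axis of adapter_plate and the x axis of reader_base, either way round below 0.1 rad and contact force between the fingers and adapter_plate below 0.1 N), for 0.2 s.
At the end, for the whole second after the job is handed in: The released plate lies flush on the base over both pins (2 mm in height, 4 mm sideways, 0.03 rad); the fingers hold the blue-capped tube still, upright within 0.12 rad, its foot 3 to 20 mm above the plate and within 5 mm of the well's centre line, touching neither plate nor base (all of step 1 and horizontal distance between blue_tube and plate_well below 0.005 m and z of blue_tube in the frame of plate_well between 0.003 and 0.02 m and angle between blue_tube's own z axis and vertical below 0.12 rad and linear speed of blue_tube below 0.03 m/s and contact force between blue_tube and the fingers above 0.5 N and contact force between blue_tube and adapter_plate below 0.05 N and contact force between blue_tube and reader_base below 0.05 N); the arm keeps its last pose, push and grip.
It fails at once if a red-capped tube was moved by more than 20 mm or knocked over (angle between any of red_tube_a, red_tube_b's own z axis and vertical above 0.35 rad or distance of any of red_tube_a, red_tube_b from where it was at the start of the episode above 0.02 m).
It fails at once if the tip box was moved by more than 15 mm (distance of tip_box from where it was at the start of the episode above 0.015 m).
It also fails if it takes over 61 s, if anything falls off the work surface, if the arm or the gripper's body presses on something with over 40 N, if the wrist force passes 120 N, or if a joint passes its speed limit or range.

## Working session

There is one attempt and no reset: what is moved stays moved. The work goes in short steps, Python scripts to look and compute and a tool call to move; the robot and the scene stay as the last step left them, time stands still between calls to the robot, and variables do not carry over. Pictures are saved under pics/ and viewed, at most 10 in all, crops included, and the job is handed in when it is done.

Besides the shell and the picture viewer there is one more tool, called after "Emit:" in YAML: its name, and indented under it one key for each argument. drive_tool: Moves the arm, as the interface text tells. Its arguments: {"type":"object","properties":{"rows":{"type":"array"},"force":{"type":"number"}},"required":["rows"]}

```bash
mkdir -p pics; ls; cat > h.py <<'E'
import numpy as np, cv2
from workcell import status, read_camera, workorder, masks_of
def save(p,n): cv2.imwrite('pics/'+n,p['color'][:,:,::-1])
def ray(p,uv,z):
    n=cv2.undistortPoints(np.array(uv,float).reshape(-1,1,2),np.array(p['intrinsics']),np.array(p['D'])).reshape(-1,2)
    T=np.array(p['world_from_camera']); d=np.c_[n[:,0],-n[:,1],-np.ones(len(n))]@T[:3,:3].T
    o=T[:3,3]; return o+d*((z-o[2])/d[:,2])[:,None]
def proj(p,X):
    T=np.linalg.inv(np.array(p['world_from_camera'])); c=np.atleast_2d(X)@T[:3,:3].T+T[:3,3]
    c=c*[1,-1,-1]; return cv2.projectPoints(c,np.zeros(3),np.zeros(3),np.array(p['intrinsics']),np.array(p['D']))[0].reshape(-1,2)
E
python3 - <<'E'
from h import *
np.set_printoptions(precision=4,suppress=True)
for c in ['top','side']:
    p=read_camera(c); save(p,c+'0.png'); print(c,np.array(p['world_from_camera']),p['intrinsics'],p['D'])
    for n in ['reader_base','adapter_plate','tray','blue_tube','red_tube_a','tip_box']:
        for m in masks_of(p,n): print(n,round(m['score'],2),m['bbox'])
s=status.read_state();print(s)
E
```

```text
pics
top [[-0.0282  0.9932 -0.113   0.3568]
 [-0.9995 -0.0262  0.0191 -0.1101]
 [ 0.0161  0.1134  0.9934  1.2187]
 [ 0.      0.      0.      1.    ]] [[462.1688   0.     279.1883]
 [  0.     462.1688 203.7036]
 [  0.       0.       1.    ]] [0.0108 0.     0.     0.     0.    ]
reader_base 0.59 [141.5, 194.4, 189.1, 250.4]
reader_base 0.44 [201.6, 177.9, 246.0, 232.7]
adapter_plate 0.8 [199.3, 179.9, 243.4, 232.7]
tray 0.9 [345.3, 160.4, 405.5, 235.2]
tray 0.25 [199.3, 179.0, 242.3, 231.0]
blue_tube 0.74 [198.7, 181.0, 242.1, 232.0]
blue_tube 0.52 [144.4, 194.9, 189.5, 248.9]
blue_tube 0.49 [317.8, 164.7, 325.0, 174.9]
tip_box 0.85 [266.9, 189.2, 320.4, 232.1]
side [[ 1.     -0.0051  0.0068  0.5245]
 [ 0.0083  0.3941 -0.919  -1.1009]
 [ 0.002   0.919   0.3941  0.4551]
 [ 0.      0.      0.      1.    ]] [[457.4296   0.     277.4056]
 [  0.     457.4296 211.8491]
 [  0.       0.       1.    ]] [-0.1495  0.      0.      0.      0.    ]
reader_base 0.95 [237.1, 172.8, 281.5, 191.8]
reader_base 0.66 [293.7, 217.8, 300.8, 269.4]
adapter_plate 0.8 [245.8, 190.5, 291.0, 209.9]
tray 0.97 [215.8, 252.2, 323.9, 311.0]
tray 0.2 [231.9, 170.6, 279.3, 190.5]
blue_tube 0.93 [262.6, 214.9, 271.4, 267.4]
blue_tube 0.7 [228.8, 217.0, 237.8, 265.1]
blue_tube 0.57 [305.9, 207.2, 310.1, 247.2]
blue_tube 0.54 [233.1, 199.9, 277.6, 245.2]
red_tube_a 0.88 [229.4, 217.3, 238.6, 265.7]
red_tube_a 0.67 [294.1, 214.7, 304.4, 266.1]
tip_box 0.8 [234.6, 199.4, 279.4, 244.6]
{'time': 0.7, 'q': array([ 1.156 ,  0.2638,  1.6039, -0.    ,  1.2737, -0.0369]), 'joint_vel': array([ 0.0012, -0.001 ,  0.0005, -0.0016,  0.0016, -0.0004]), 'joint_torque': array([  0.0018, -51.4843, -36.7616,   0.    ,   0.0009,  -0.    ]), 'tool_pos': array([0.2491, 0.6274, 0.2314]), 'tcp_rot': array([0.59  , 3.0856, 0.0003]), 'wrist_force': array([0.3002, 0.0952, 0.1904]), 'torque': array([ 0.0098, -0.0205, -0.0665]), 'grip_force': 0.0, 'width': 0.9952448802398286}
```

```bash
python3 - <<'E'
import cv2
a=cv2.imread('pics/top0.png');cv2.imwrite('pics/topc.png',cv2.resize(a[150:260,120:420][:, :],None,fx=2.66,fy=2.66,interpolation=cv2.INTER_CUBIC))
a=cv2.imread('pics/side0.png');cv2.imwrite('pics/sidec.png',cv2.resize(a[150:320,200:350],None,fx=3.5,fy=3.5,interpolation=cv2.INTER_CUBIC))
E
```

```text
(no output)
```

View pics/topc.png

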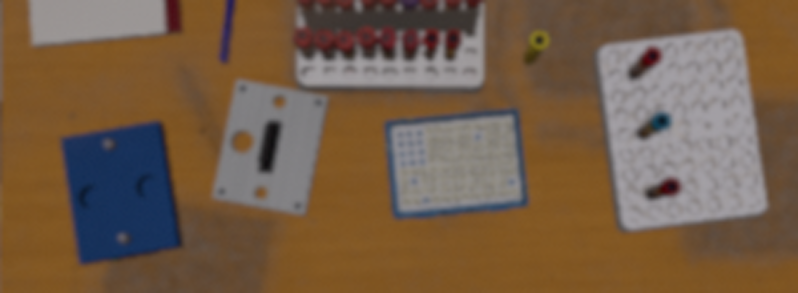

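View pics/sidec.png

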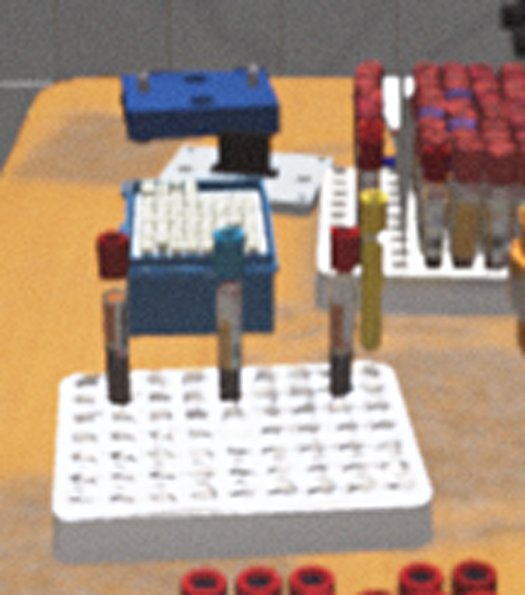

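```bash
cat > fit.py <<'E'
from h import *
from scipy.optimize import minimize
def box(x,y,z0,z1,cx=0,cy=0): return np.array([[cx+a*x/2,cy+b*y/2,z] for a in(-1,1) for b in(-1,1) for z in(z0,z1)])
def cyl(cx,cy,r,*zs,r2=None):
    t=np.linspace(0,2*np.pi,24,endpoint=False)
    return np.vstack([np.c_[cx+rr*np.cos(t),cy+rr*np.sin(t),np.full(24,z)] for z,rr in zip(zs,[r,r2 or r])])
PL=[box(120,92,0,12),box(120,92,12,12),cyl(46,0,6.25,12),cyl(-46,0,6.25,12),cyl(0,28,11,12),box(40,10,12,45)]
BA=[box(124,96,0,30),box(124,96,30,30),cyl(0,28,11,30),cyl(0,-28,11,30),cyl(46,0,5,30,44),cyl(-46,0,5,30,44)]
TU=[cyl(0,0,6.5,25,80),cyl(0,0,8.5,80,101)]
S=8
def fit(ps,layers,x0,z=0,pad=6,free=2,order=None,yaw=None):
    def cost(v,ret=False):
        c,s=np.cos(v[2] if len(v)>2 else 0),np.sin(v[2] if len(v)>2 else 0); R=np.array([[c,-s,0],[s,c,0],[0,0,1]])
        tot=0
        for p in ps:
            P=[proj(p,(L/1000)@R.T+[v[0],v[1],z]) for L in layers]
            if 'win' not in p or cost.first:
                a=np.vstack(P); p['win']=np.r_[np.floor(a.min(0))-pad,np.ceil(a.max(0))+pad].astype(int)
            l,t,r,b=p['win']; lab=[]
            M=np.zeros(((b-t)*S,(r-l)*S),np.uint8)
            for i,q in enumerate(P):
                h=cv2.convexHull(((q-[l,t]+0.5)*S-0.5).astype(np.float32)*16).round().astype(np.int32)
                cv2.fillConvexPoly(M,h,i+1,shift=4)
            A=[cv2.resize(cv2.GaussianBlur((M==i).astype(np.float32),(0,0),0.8*S),(r-l,b-t),interpolation=cv2.INTER_AREA).ravel() for i in range(len(P)+1)]
            A=np.array(A).T; I=p['color'][t:b,l:r].reshape(-1,3).astype(float)
            E=I-A@np.linalg.lstsq(A,I,rcond=None)[0]; tot+=np.minimum(np.abs(E),40).__pow__(2).mean()
        return tot
    cost.first=True; cost(x0); cost.first=False
    n=len(x0); sim=np.vstack([x0]+[np.array(x0)+d for d in np.diag([.006,.006,.05][:n])])
    for _ in range(2):
        r=minimize(cost,sim[0],method='Nelder-Mead',options=dict(initial_simplex=sim,xatol=1e-5,fatol=1e-3)); sim=sim-sim[0]+r.x
    return r.x,r.fun
E
cat > m1.py <<'E'
from fit import *
np.set_printoptions(precision=4,suppress=True)
T=read_camera('top'); D=read_camera('side')
c2=lambda u,v:[u/2.66+120-.5+.2,v/2.66+150-.3]
def init(a,b,z):
    A,B=ray(T,[c2(*a),c2(*b)],z); m=(A+B)/2; return [m[0],m[1],np.arctan2(A[1]-B[1],A[0]-B[0])], np.linalg.norm(A-B)
pl,d1=init((279,101),(262,191),.012); ba,d2=init((108,143),(122,238),.046); print(pl,d1,ba,d2)
for nm,L,x in(('plate',PL,pl),('base',BA,ba)):
    for ps in([T],[D],[T,D]): print(nm,*fit(ps,L,x))
tu=ray(T,[c2(660,121)],.123)[0][:2]
for ps in([T],[D],[T,D]): print('tube',*fit(ps,TU,list(tu),z=.022,pad=3))
for u in((652,57),(670,187)): print('red',ray(T,[c2(*u)],.123)[0])
m=masks_of(T,'tip_box')[0]['mask']; v,u=np.nonzero(m); print('box',ray(T,[[u.mean(),v.mean()]],.05), ray(T,[[u.min(),v.mean()],[u.max(),v.mean()]],.061))
E
python3 m1.py
```

```text
[np.float64(0.49582885798027054), np.float64(0.018169376733774487), np.float64(-0.19958174453235808)] 0.09062739189868144 [np.float64(0.45320822632706514), np.float64(0.1627795091622941), np.float64(0.14497273857093435)] 0.09194956224153315
plate [ 0.4951  0.0183 -0.2118] 132.81301117700494
plate [ 0.494   0.0171 -0.2054] 1094.307904754971
plate [ 0.4946  0.0181 -0.2092] 1231.026088115639
base [0.4525 0.1621 0.1548] 46.35000690362092
base [0.453  0.1645 0.118 ] 619.6652895237197
base [0.4531 0.1626 0.1407] 674.0742496488119
tube [ 0.4963 -0.3445] 77.27757363304282
tube [ 0.496  -0.3577] 956.2420442530638
tube [ 0.4963 -0.3448] 1112.4263882884882
red [ 0.555 -0.34   0.123]
red [ 0.4365 -0.3503  0.123 ]
box [[ 0.4696 -0.1622  0.05  ]] [[ 0.4704 -0.0937  0.061 ]
 [ 0.4668 -0.2297  0.061 ]]
```

```bash
cat > plan.py <<'E'
from h import *
from scipy.spatial.transform import Rotation as Ro
import sys
def plan(x,y,z,ya):
    """turn (deg, about tool x,y,z) first, then the shift in the turned axes; ya=angle of tool y (mod pi)"""
    s=status.read_state(); R=Ro.from_rotvec(s['tcp_rot'])
    best=None
    for a in(ya,ya+np.pi):
        Y=[np.cos(a),np.sin(a),0];Z=np.array([0,0,-1.]);G=Ro.from_matrix(np.c_[np.cross(Y,Z),Y,Z])
        t=(R.inv()*G).as_rotvec(degrees=True)
        if best is None or np.linalg.norm(t)<np.linalg.norm(best[0]): best=(t,G)
    d=best[1].inv().apply(np.array([x,y,z])-s['tool_pos'])
    print('t',s['time'],'pos',s['tool_pos'].round(4),'turn',best[0].round(2),'shift',d.round(4),'n',np.linalg.norm(d)/.0417,'F',s['wrist_force'].round(1),'grip',s['grip_force'],s['width'])
if __name__=='__main__': plan(*map(float,sys.argv[1:5]))
E
python3 plan.py 0.495 0.0183 0.12 1.359
```

```text
t 0.85 pos [0.249  0.6274 0.2313] turn [ 0.    0.   -9.51] shift [-0.3686 -0.5438  0.1113] n 15.978242620924213 F [0.  0.2 1. ] grip 0.0 0.9975187704853651
```

Emit:
drive_tool:
  rows:
    - [0,0,-4.75,0,0,0,1]
    - [0,0,-4.75,0,0,0,1]
    - [0,0,0,-0.0184,-0.0272,0,1]
    - [0,0,0,-0.0184,-0.0272,0,1]
    - [0,0,0,-0.0184,-0.0272,0,1]
    - [0,0,0,-0.0184,-0.0272,0,1]
    - [0,0,0,-0.0184,-0.0272,0,1]
    - [0,0,0,-0.0184,-0.0272,0,1]
  force: 60

```text
time: 1.52
tool_pos: [0.3229, 0.4432, 0.2314]
tcp_rot: [0.332, 3.124, 0.0]
wrist_force: [1.3, -0.1, -0.1]
width: 1.003
grip_force: 0.0
```

Emit:
drive_tool:
  rows:
    - [0,0,0,-0.0184,-0.0272,0,1]
    - [0,0,0,-0.0184,-0.0272,0,1]
    - [0,0,0,-0.0184,-0.0272,0,1]
    - [0,0,0,-0.0184,-0.0272,0,1]
    - [0,0,0,-0.0184,-0.0272,0,1]
    - [0,0,0,-0.0184,-0.0272,0,1]
    - [0,0,0,-0.0184,-0.0272,0,1]
    - [0,0,0,-0.0184,-0.0272,0,1]

```text
time: 2.18
tool_pos: [0.4211, 0.1994, 0.2316]
tcp_rot: [0.332, 3.123, 0.001]
wrist_force: [1.3, -0.4, 0.3]
width: 0.997
grip_force: 0.0
```

Emit:
drive_tool:
  rows:
    - [0,0,0,-0.0184,-0.0272,0,1]
    - [0,0,0,-0.0184,-0.0272,0,1]
    - [0,0,0,-0.0184,-0.0272,0,1]
    - [0,0,0,-0.0184,-0.0272,0,1]
    - [0,0,0,-0.0184,-0.0272,0,1]
    - [0,0,0,-0.0184,-0.0272,0,1]
    - [0,0,0,0,0,0.03,1]
    - [0,0,0,0,0,0,1]

```text
time: 2.85
tool_pos: [0.4922, 0.0164, 0.1975]
tcp_rot: [-0.337, -3.117, 0.001]
wrist_force: [-2.4, -0.3, -0.7]
width: 1.001
grip_force: 0.0
```

```bash
python3 plan.py 0.495 0.0183 0.017 1.359
```

```text
t 2.85 pos [0.4922 0.0164 0.1975] turn [-0.07 -0.35 -0.22] shift [-0.0024  0.0025  0.1805] n 4.328124641345667 F [-2.4 -0.3 -0.7] grip 0.0 1.0012849116627773
```

Emit:
drive_tool:
  rows:
    - [0,0,0,0,0,0.03,1]
    - [0,0,0,0,0,0.03,1]
    - [0,0,0,0,0,0.03,1]
    - [0,0,0,0,0,0.03,1]
    - [0,0,0,0,0,0,1]
    - [0,0,0,0,0,0,1]

```text
time: 3.35
tool_pos: [0.4923, 0.0188, 0.0803]
tcp_rot: [-0.33, -3.119, 0.0]
wrist_force: [0.6, 0.2, 0.4]
width: 1.002
grip_force: 0.0
```

```bash
python3 plan.py 0.495 0.0183 0.017 1.359
```

```text
t 3.35 pos [0.4923 0.0188 0.0803] turn [-0.05 -0.27  0.04] shift [-0.0027  0.0001  0.0633] n 1.5191497197105739 F [0.6 0.2 0.4] grip 0.0 1.0016006203058678
```

Emit:
drive_tool:
  rows:
    - [0,0,0,-0.0027,0,0.022,1]
    - [0,0,0,0,0,0.022,1]
    - [0,0,0,0,0,0.018,1]
    - [0,0,0,0,0,0,1]
    - [0,0,0,0,0,0,1]

```text
time: 3.77
tool_pos: [0.4979, 0.0179, 0.0209]
tcp_rot: [0.332, 3.123, 0.0]
wrist_force: [-0.2, 0.4, 0.9]
width: 1.003
grip_force: 0.0
```

```bash
python3 plan.py 0.495 0.0183 0.017 1.359
```

```text
t 3.7667 pos [0.4979 0.0179 0.0209] turn [0.02 0.06 0.02] shift [ 0.0029 -0.0002  0.0039] n 0.1167384574050814 F [-0.2  0.4  0.9] grip 0.0 1.0032149809107385
```

Emit:
drive_tool:
  rows:
    - [0,0,0,0.0027,0,0.0035,1]
    - [0,0,0,0,0,0,1]
    - [0,0,0,0,0,0,1]
    - [0,0,0,0,0,0,0]
    - [0,0,0,0,0,0,0]
    - [0,0,0,0,0,0,0]
    - [0,0,0,0,0,0,0]
    - [0,0,0,0,0,0,0]

```text
time: 4.43
tool_pos: [0.4943, 0.0181, 0.0158]
tcp_rot: [-0.332, -3.124, 0.0]
wrist_force: [-0.1, 0.6, 0.7]
width: 0.3
grip_force: 0.0
```

Emit:
drive_tool:
  rows:
    - [0,0,0,0,0,0,0]
    - [0,0,0,0,0,0,0]
    - [0,0,0,0,0,0,0]
    - [0,0,0,0,0,0,0]
    - [0,0,0,0,0,0,0]
    - [0,0,0,0,0,0,0]

```text
time: 4.93
tool_pos: [0.4943, 0.0183, 0.0159]
tcp_rot: [-0.333, -3.124, -0.0]
wrist_force: [-0.5, 1.4, 4.0]
width: 0.106
grip_force: 59.2
```

```bash
python3 plan.py 0.4525 0.162 0.12 1.7238
```

```text
t 4.9333 pos [0.4943 0.0183 0.0159] turn [ 1.000e-02 -0.000e+00 -2.092e+01] shift [ 0.0194  0.1484 -0.1041] n 4.371878482333471 F [-0.5  1.4  4. ] grip 59.18423652648926 0.10621148399761715
```

Emit:
drive_tool:
  rows:
    - [0,0,0,0,0,-0.015,0]
    - [0,0,0,0,0,-0.03,0]
    - [0,0,0,0,0,-0.03,0]
    - [0,0,0,0,0,-0.03,0]
    - [0,0,-5,0,0,0,0]
    - [0,0,-5,0,0,0,0]
    - [0,0,-5,0,0,0,0]
    - [0,0,-5.92,0,0,0,0]

```text
time: 5.6
tool_pos: [0.4937, 0.0179, 0.1201]
tcp_rot: [0.247, -3.131, 0.001]
wrist_force: [0.2, 0.9, -1.9]
width: 0.105
grip_force: 58.6
```

Emit:
drive_tool:
  rows:
    - [0,0,0,0.0019,0.0144,0,0]
    - [0,0,0,0.0035,0.0268,0,0]
    - [0,0,0,0.0035,0.0268,0,0]
    - [0,0,0,0.0035,0.0268,0,0]
    - [0,0,0,0.0035,0.0268,0,0]
    - [0,0,0,0.0035,0.0268,0,0]
    - [0,0,0,0,0,0,0]
    - [0,0,0,0,0,0,0]

```text
time: 6.27
tool_pos: [0.4515, 0.1625, 0.1198]
tcp_rot: [0.245, -3.131, 0.001]
wrist_force: [0.6, -0.1, -2.0]
width: 0.107
grip_force: 59.3
```

Emit:
drive_tool:
  rows:
    - [0,0,0,0,0,0,0]
    - [0,0,0,0,0,0.02,0]
    - [0,0,0,0,0,0.015,0]
    - [0,0,0,0,0,0,0]
    - [0,0,0,0,0,0,0]
    - [0,0,0,0,0,0,0]

```text
time: 6.77
tool_pos: [0.453, 0.1612, 0.0862]
tcp_rot: [-0.238, 3.132, -0.0]
wrist_force: [-0.2, 0.6, -1.9]
width: 0.109
grip_force: 59.2
```

```bash
python3 plan.py 0.4525 0.162 0.0459 1.7238; python3 - <<'E'
from h import *
for c,(l,t,r,b) in (('top',(120,150,270,270)),('side',(200,130,320,220))):
    p=read_camera(c); save(p,c+'1.png'); cv2.imwrite('pics/'+c+'1c.png',cv2.resize(p['color'][t:b,l:r,::-1],None,fx=5,fy=5,interpolation=cv2.INTER_CUBIC))
E
```

```text
t 6.7667 pos [0.453  0.1612 0.0862] turn [-0.01  0.02 -0.06] shift [0.0004 0.0009 0.0403] n 0.9665290437785968 F [-0.2  0.6 -1.9] grip 59.18610692024231 0.1088415748781755
```

View pics/top1c.png

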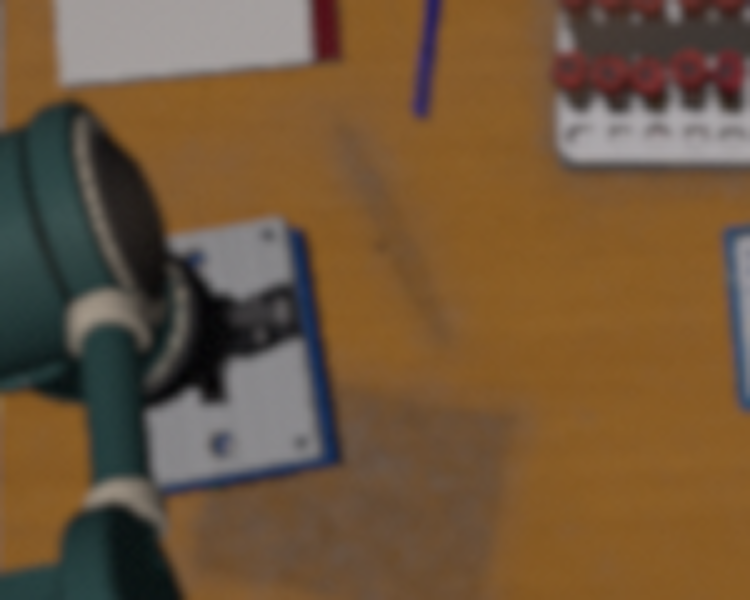

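View pics/side1c.png

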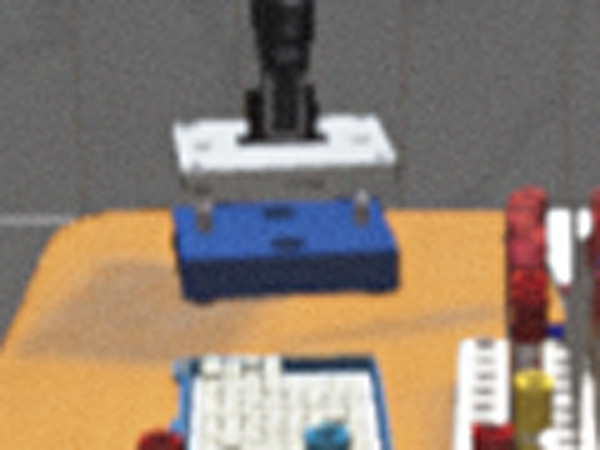

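```bash
cat > m2.py <<'E'
from fit import *
np.set_printoptions(precision=4,suppress=True)
T=read_camera('top'); D=read_camera('side'); zp=status.read_state()['tool_pos'][2]-.0159
for nm,L,x,z in(('base',BA,[.4528,.162,.153],0),('plate',PL[:4],[.4528,.1615,.153],zp)):
    for ps in([D],[T]): print(nm,*fit(ps,L,x,z=z,pad=4))
E
python3 m2.py
```

```text
base [0.4522 0.1727 0.1419] 466.0895126296483
base [0.4512 0.1658 0.1579] 815.5881137171358
plate [0.4545 0.1521 0.1563] 558.6066645499378
plate [0.4578 0.1825 0.252 ] 880.7394050984059
```

```bash
cat > ov.py <<'E'
from fit import *
def ov(p,win,items,name,k=6):
    l,t,r,b=win; im=cv2.resize(p['color'][t:b,l:r,::-1],None,fx=k,fy=k,interpolation=cv2.INTER_CUBIC)
    for L,(x,y,a),z,col in items:
        R=np.array([[np.cos(a),-np.sin(a),0],[np.sin(a),np.cos(a),0],[0,0,1]])
        for q in L:
            h=cv2.convexHull((((proj(p,q/1000@R.T+[x,y,z])-[l,t]+.5)*k-.5)*16).astype(np.float32)).round().astype(np.int32)
            cv2.polylines(im,[h],True,col,1,shift=4)
    cv2.imwrite('pics/'+name,im); return im
if __name__=='__main__':
    D=read_camera('side');T=read_camera('top')
    it=[(BA,(.4525,.162,.153),0,(0,255,255)),(PL[:4],(.4538,.1613,.153),.0703,(0,255,0))]
    a=ov(D,(230,145,285,195),it,'_a.png',7); b=ov(T,(140,185,195,255),it,'_b.png',7)
    h=max(len(a),len(b)); P=lambda i:np.vstack([i,np.zeros((h-len(i),i.shape[1],3),np.uint8)])
    cv2.imwrite('pics/ov1.png',np.hstack([P(a),P(b)]))
E
python3 ov.py
```

```text
(no output)
```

View pics/ov1.png

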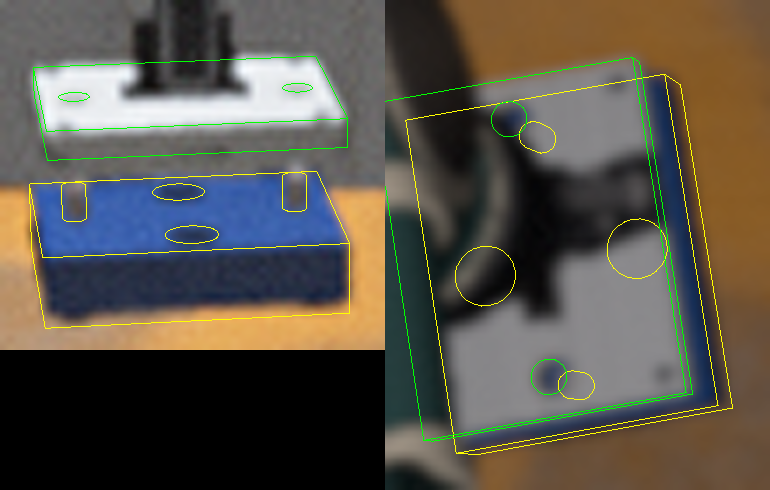

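Emit:
drive_tool:
  rows:
    - [0,0,0,0.0012,0.0008,0,0]
    - [0,0,0,0,0,0.01,0]
    - [0,0,0,0,0,0.009,0]
    - [0,0,0,0,0,0,0]
    - [0,0,0,0,0,0,0]
    - [0,0,0,0,0,0,0]

```text
time: 7.57
tool_pos: [0.4508, 0.1624, 0.0662]
tcp_rot: [0.24, -3.131, 0.0]
wrist_force: [-0.6, -1.0, -2.4]
width: 0.108
grip_force: 59.3
```

```bash
python3 plan.py 0.4517 0.162 0.0459 1.7238; sed -i 's/ov1/ov2/; s/(.4538,.1613,.153),.0703/(.4525,.162,.153),.051/' ov.py; python3 ov.py
```

```text
t 7.5667 pos [0.4508 0.1624 0.0662] turn [-0.01 -0.07  0.01] shift [-0.0009 -0.0005  0.0203] n 0.4881052396783581 F [-0.6 -1.  -2.4] grip 59.29027318954468 0.10828546197297588
```

View pics/ov2.png

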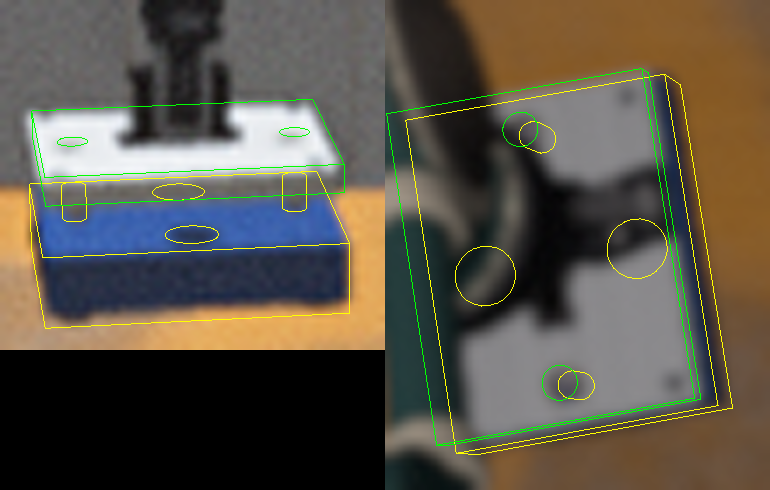

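Emit:
drive_tool:
  rows:
    - [0,0,0,0,0,0,0]
    - [0,0,0,0,0,0,0]
    - [0,0,0,0,0,0,0]

```text
time: 7.92
tool_pos: [0.4514, 0.1625, 0.0671]
tcp_rot: [-0.24, 3.132, 0.0]
wrist_force: [-0.1, 0.4, -1.9]
width: 0.11
grip_force: 59.3
```

Emit:
drive_tool:
  rows:
    - [0,0,0,0,0,0,0]
    - [0,0,0,0,0,0,0]
    - [0,0,0,0,0,0,0]

```text
time: 8.17
tool_pos: [0.4512, 0.1625, 0.0669]
tcp_rot: [-0.24, 3.132, 0.0]
wrist_force: [0.1, 0.6, -2.4]
width: 0.106
grip_force: 59.3
```

```bash
cat > m3.py <<'E'
from fit import *
import sys
np.set_printoptions(precision=4,suppress=True)
# side view, sharp fits on tops only, yaw fixed by given
T=read_camera('top'); D=read_camera('side'); zp=float(sys.argv[1])
s=status.read_state(); print(s['tool_pos'],s['wrist_force'])
y=lambda L,a:[q@np.array([[np.cos(a),-np.sin(a),0],[np.sin(a),np.cos(a),0],[0,0,1]]).T for q in L]
print('plate D',*fit([D],y(PL[:2],.153),[.452,.162],z=zp,pad=2))
print('base  D',*fit([D],y(BA,.153)[1:],[.452,.162],pad=0))
E
python3 m3.py .0503
```

```text
[0.4512 0.1625 0.0668] [ 0.0288 -0.0866 -2.9381]
plate D [0.4515 0.1552] 721.9773842882586
base  D [0.4533 0.155 ] 598.5888506376288
```

Emit:
drive_tool:
  rows:
    - [0,0,0,-0.0011,0,0,0]
    - [0,0,0,0,0,0.003,0]
    - [0,0,0,0,0,0.003,0]
    - [0,0,0,0,0,0.003,0]
    - [0,0,0,0,0,0,0]
    - [0,0,0,0,0,0,0]
    - [0,0,0,0,0,0,0]

```text
time: 8.85
tool_pos: [0.4529, 0.1637, 0.0575]
tcp_rot: [-0.239, 3.131, 0.003]
wrist_force: [2.9, 5.8, -5.3]
width: 0.099
grip_force: 58.9
```

Emit:
drive_tool:
  rows:
    - [0,0,0,-0.0004,0.001,0,0]
    - [0,0,0,0,0,0.003,0]
    - [0,0,0,0,0,0.003,0]
    - [0,0,0,0,0,0,0]
    - [0,0,0,0,0,0,0]

```text
time: 9.27
tool_pos: [0.4526, 0.1639, 0.0514]
tcp_rot: [-0.24, 3.132, 0.001]
wrist_force: [1.4, 4.2, -5.4]
width: 0.109
grip_force: 59.0
```

Emit:
drive_tool:
  rows:
    - [0,0,0,-0.0002,0.0006,0,0]
    - [0,0,0,0,0,0.003,0]
    - [0,0,0,0,0,0.0025,0]
    - [0,0,0,0,0,0,0]
    - [0,0,0,0,0,0,0]

```text
time: 9.68
tool_pos: [0.4525, 0.1641, 0.0461]
tcp_rot: [0.24, -3.132, 0.001]
wrist_force: [1.2, 0.5, -2.9]
width: 0.107
grip_force: 59.4
```

Emit:
drive_tool:
  rows:
    - [0,0,0,0,0,0.002,0]
    - [0,0,0,0,0,0,0]
    - [0,0,0,0,0,0,0]

```text
time: 9.93
tool_pos: [0.4526, 0.1641, 0.0459]
tcp_rot: [0.24, -3.132, 0.001]
wrist_force: [-5.2, -1.6, 12.7]
width: 0.108
grip_force: 61.4
```

Seated (reaction 12.7 N at the expected height). Release and lift.

Emit:
drive_tool:
  rows:
    - [0,0,0,0,0,-0.002,0]
    - [0,0,0,0,0,0,1]
    - [0,0,0,0,0,0,1]
    - [0,0,0,0,0,0,1]
    - [0,0,0,0,0,0,1]
    - [0,0,0,0,0,0,1]
    - [0,0,0,0,0,0,1]
    - [0,0,0,0,0,0,1]

```text
time: 10.6
tool_pos: [0.4525, 0.1643, 0.0462]
tcp_rot: [0.24, -3.132, 0.0]
wrist_force: [0.5, -0.1, -0.4]
width: 1.0
grip_force: 0.0
```

Emit:
drive_tool:
  rows:
    - [0,0,0,0,0,-0.01,1]
    - [0,0,0,0,0,-0.03,1]
    - [0,0,0,0,0,-0.04,1]
    - [0,0,0,0,0,-0.04,1]
    - [0,0,0,0,0,-0.04,1]
    - [0,0,0,0,0,-0.02,1]
    - [0,0,0,0,0,0,1]
    - [0,0,0,0,0,0,1]

```text
time: 11.27
tool_pos: [0.4538, 0.1647, 0.2289]
tcp_rot: [-0.24, 3.128, 0.002]
wrist_force: [-0.6, -0.5, -0.1]
width: 0.999
grip_force: 0.0
```

```bash
python3 plan.py 0.4962 -0.345 0.226 1.658; sed -i "s/ov2/ov3/; s/(PL\[:4\],(.4525,.162,.153),.051/(PL,(.4525,.1635,.153),.03/" ov.py; python3 ov.py
```

```text
t 11.2667 pos [0.4538 0.1647 0.2289] turn [0.05 0.27 3.78] shift [ 0.0021 -0.5114  0.0029] n 12.264722865310285 F [-0.6 -0.5 -0.1] grip 0.0 0.9991281929743657
```

View pics/ov3.png

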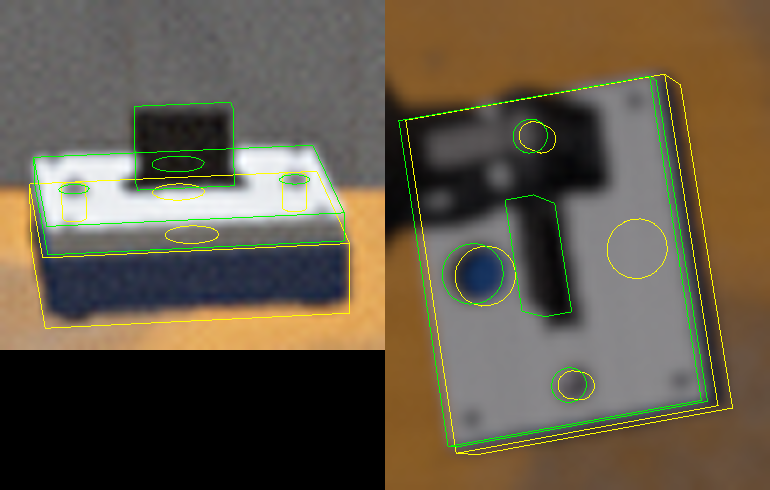

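```bash
python3 plan.py 0.4963 -0.3435 0.19 1.7238
```

```text
t 11.3667 pos [0.4517 0.164  0.2254] turn [-0.02 -0.1   0.01] shift [ 0.0333 -0.5084  0.0354] n 12.246997922490166 F [0.4 0.1 0.5] grip 0.0 1.0017679157538593
```

Emit:
drive_tool:
  rows:
    - [0,0,0,0.0021,-0.0318,0,1]
    - [0,0,0,0.0021,-0.0318,0,1]
    - [0,0,0,0.0021,-0.0318,0,1]
    - [0,0,0,0.0021,-0.0318,0,1]
    - [0,0,0,0.0021,-0.0318,0,1]
    - [0,0,0,0.0021,-0.0318,0,1]
    - [0,0,0,0.0021,-0.0318,0,1]
    - [0,0,0,0.0021,-0.0318,0,1]
  force: 30

```text
time: 12.03
tool_pos: [0.4731, -0.0909, 0.2238]
tcp_rot: [0.24, -3.128, -0.002]
wrist_force: [0.0, 1.0, 0.4]
width: 0.999
grip_force: 0.0
```

Emit:
drive_tool:
  rows:
    - [0,0,0,0.0021,-0.0318,0,1]
    - [0,0,0,0.0021,-0.0318,0,1]
    - [0,0,0,0.0021,-0.0318,0,1]
    - [0,0,0,0.0021,-0.0318,0,1]
    - [0,0,0,0.0021,-0.0318,0,1]
    - [0,0,0,0.0021,-0.0318,0,1]
    - [0,0,0,0.0021,-0.0318,0,1]
    - [0,0,0,0.0018,-0.0314,0,1]

```text
time: 12.7
tool_pos: [0.4958, -0.3439, 0.2233]
tcp_rot: [0.24, -3.129, -0.005]
wrist_force: [0.1, 0.8, 0.9]
width: 0.998
grip_force: 0.0
```

Emit:
drive_tool:
  rows:
    - [0,0,0,0,0,0.02,1]
    - [0,0,0,0,0,0.015,1]
    - [0,0,0,0,0,0,1]
    - [0,0,0,0,0,0,1]
    - [0,0,0,0,0,0,1]
    - [0,0,0,0,0,0,1]

```text
time: 13.2
tool_pos: [0.4976, -0.3431, 0.1919]
tcp_rot: [-0.241, 3.132, -0.001]
wrist_force: [-0.3, -0.4, 0.4]
width: 1.001
grip_force: 0.0
```

```bash
python3 plan.py 0.4963 -0.3435 0.094 1.7238
```

```text
t 13.2 pos [ 0.4976 -0.3431  0.1919] turn [-0.03  0.03  0.04] shift [ 0.0014 -0.0002  0.0979] n 2.3490051945509567 F [-0.3 -0.4  0.4] grip 0.0 1.0009781165121727
```

Emit:
drive_tool:
  rows:
    - [0,0,0,0.001,0,0.025,1]
    - [0,0,0,0,0,0.03,1]
    - [0,0,0,0,0,0.025,1]
    - [0,0,0,0,0,0.017,1]
    - [0,0,0,0,0,0,1]
    - [0,0,0,0,0,0,1]
    - [0,0,0,0,0,0,1]
    - [0,0,0,0,0,0,1]

```text
time: 13.87
tool_pos: [0.4979, -0.3444, 0.0969]
tcp_rot: [-0.241, 3.129, -0.004]
wrist_force: [0.3, -0.6, -0.3]
width: 0.998
grip_force: 0.0
```

```bash
python3 plan.py 0.4963 -0.3435 0.094 1.7238; python3 - <<'E'
from h import *
o=[]
for c,(l,t,r,b) in (('top',(330,150,410,240)),('side',(215,180,325,290))):
    p=read_camera(c); i=cv2.resize(p['color'][t:b,l:r,::-1],None,fx=4,fy=4,interpolation=cv2.INTER_CUBIC); o.append(np.vstack([i,np.zeros((440-len(i),i.shape[1],3),np.uint8)]))
cv2.imwrite('pics/tube.png',np.hstack(o))
E
```

```text
t 13.8667 pos [ 0.4979 -0.3444  0.0969] turn [-0.18  0.17  0.03] shift [0.0014 0.0011 0.0029] n 0.08189210545205179 F [ 0.3 -0.6 -0.3] grip 0.0 0.998112196191403
```

View pics/tube.png

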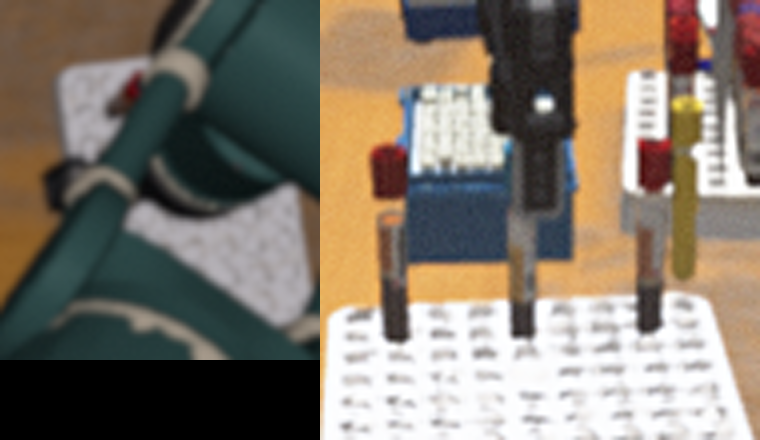

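Emit:
drive_tool:
  rows:
    - [0,0,0,0.0015,0.0005,0.002,1]
    - [0,0,0,0,0,0,1]
    - [0,0,0,0,0,0,0.5]
    - [0,0,0,0,0,0,0.35]
    - [0,0,0,0,0,0,0.3]
    - [0,0,0,0,0,0,0.2]
    - [0,0,0,0,0,0,0.1]
    - [0,0,0,0,0,0,0]
  force: 30

```text
time: 14.63
tool_pos: [0.4947, -0.3432, 0.0923]
tcp_rot: [-0.24, 3.132, -0.0]
wrist_force: [0.2, 0.0, 0.4]
width: 0.186
grip_force: 29.2
```

Emit:
drive_tool:
  rows:
    - [0,0,0,0,0,0,0]
    - [0,0,0,0,0,0,0]
    - [0,0,0,0,0,0,0]
    - [0,0,0,0,0,0,0]

```text
time: 14.97
tool_pos: [0.4947, -0.3432, 0.0923]
tcp_rot: [-0.24, 3.132, -0.0]
wrist_force: [-0.4, 0.0, 0.2]
width: 0.185
grip_force: 29.2
```

Emit:
drive_tool:
  rows:
    - [0,0,0,0,0,-0.012,0]
    - [0,0,0,0,0,-0.025,0]
    - [0,0,0,0,0,-0.025,0]
    - [0,0,0,0,0,-0.025,0]
    - [0,0,0,0,0,-0.025,0]
    - [0,0,0,0,0,-0.015,0]
    - [0,0,0,0,0,0,0]
    - [0,0,0,0,0,0,0]

```text
time: 15.63
tool_pos: [0.4954, -0.3436, 0.221]
tcp_rot: [-0.24, 3.13, -0.003]
wrist_force: [-1.5, 0.0, 0.4]
width: 0.183
grip_force: 29.3
```

```bash
python3 plan.py 0.4475 0.192 0.16 1.7238
```

```text
t 15.6333 pos [ 0.4954 -0.3436  0.221 ] turn [-0.13  0.13  0.01] shift [-0.0343  0.5366  0.061 ] n 12.977510227271171 F [-1.5  0.   0.4] grip 29.347712695598602 0.1829902155347131
```

Emit:
drive_tool:
  rows:
    - [0,0,0,-0.0007,0.0112,0,0]
    - [0,0,0,-0.0014,0.0224,0,0]
    - [0,0,0,-0.0014,0.0224,0,0]
    - [0,0,0,-0.0014,0.0224,0,0]
    - [0,0,0,-0.0014,0.0224,0,0]
    - [0,0,0,-0.0014,0.0224,0,0]
    - [0,0,0,-0.0014,0.0224,0,0]
    - [0,0,0,-0.0014,0.0224,0,0]

```text
time: 16.3
tool_pos: [0.4775, -0.1731, 0.2168]
tcp_rot: [0.24, -3.128, -0.004]
wrist_force: [0.7, 0.6, 0.7]
width: 0.184
grip_force: 29.3
```

Emit:
drive_tool:
  rows:
    - [0,0,0,-0.0014,0.0224,0,0]
    - [0,0,0,-0.0014,0.0224,0,0]
    - [0,0,0,-0.0014,0.0224,0,0]
    - [0,0,0,-0.0014,0.0224,0,0]
    - [0,0,0,-0.0014,0.0224,0,0]
    - [0,0,0,-0.0014,0.0224,0,0]
    - [0,0,0,-0.0014,0.0224,0,0]
    - [0,0,0,-0.0014,0.0224,0,0]

```text
time: 16.97
tool_pos: [0.4609, 0.005, 0.2169]
tcp_rot: [0.24, -3.128, -0.001]
wrist_force: [0.8, 0.3, -0.5]
width: 0.18
grip_force: 29.3
```

Emit:
drive_tool:
  rows:
    - [0,0,0,-0.0014,0.0224,0,0]
    - [0,0,0,-0.0014,0.0224,0,0]
    - [0,0,0,-0.0014,0.0224,0,0]
    - [0,0,0,-0.0014,0.0224,0,0]
    - [0,0,0,-0.0014,0.0224,0,0]
    - [0,0,0,-0.0014,0.0224,0,0]
    - [0,0,0,-0.0014,0.0224,0,0]
    - [0,0,0,-0.0007,0.0112,0,0]

```text
time: 17.63
tool_pos: [0.4456, 0.1729, 0.2171]
tcp_rot: [0.243, -3.128, -0.0]
wrist_force: [0.5, 0.0, -0.1]
width: 0.184
grip_force: 29.4
```

Emit:
drive_tool:
  rows:
    - [0,0,0,-0.0014,0.0224,0,0]
    - [0,0,0,0,0,0.02,0]
    - [0,0,0,0,0,0.025,0]
    - [0,0,0,0,0,0.016,0]
    - [0,0,0,0,0,0,0]
    - [0,0,0,0,0,0,0]
    - [0,0,0,0,0,0,0]
    - [0,0,0,0,0,0,0]

```text
time: 18.3
tool_pos: [0.4468, 0.1935, 0.1595]
tcp_rot: [-0.24, 3.13, 0.001]
wrist_force: [0.3, -0.4, -0.3]
width: 0.181
grip_force: 29.4
```

```bash
python3 plan.py 0.4475 0.192 0.1233 1.7238; sed -n '/main/,$p' ov.py
```

```text
t 18.3 pos [0.4468 0.1935 0.1595] turn [ 0.02  0.11 -0.01] shift [-0.0005 -0.0016  0.0362] n 0.8701720864830402 F [ 0.3 -0.4 -0.3] grip 29.41166639328003 0.18118242099213946
if __name__=='__main__':
    D=read_camera('side');T=read_camera('top')
    it=[(BA,(.4525,.162,.153),0,(0,255,255)),(PL,(.4525,.1635,.153),.03,(0,255,0))]
    a=ov(D,(230,145,285,195),it,'_a.png',7); b=ov(T,(140,185,195,255),it,'_b.png',7)
    h=max(len(a),len(b)); P=lambda i:np.vstack([i,np.zeros((h-len(i),i.shape[1],3),np.uint8)])
    cv2.imwrite('pics/ov3.png',np.hstack([P(a),P(b)]))
```

Emit:
drive_tool:
  rows:
    - [0,0,0,0,-0.0012,0.012,0]
    - [0,0,0,0,0,0.012,0]
    - [0,0,0,0,0,0.01,0]
    - [0,0,0,0,0,0,0]
    - [0,0,0,0,0,0,0]
    - [0,0,0,0,0,0,0]
    - [0,0,0,0,0,0,0]

```text
time: 18.88
tool_pos: [0.4464, 0.1923, 0.1246]
tcp_rot: [-0.24, 3.132, 0.0]
wrist_force: [0.1, -0.4, 0.2]
width: 0.18
grip_force: 29.4
```

```bash
python3 plan.py 0.4475 0.192 0.1233 1.7238; python3 - <<'E'
from ov import *
D=read_camera('side');T=read_camera('top'); s=status.read_state()
B=(.4525,.1625,.153); w=np.array([B[0]-.028*np.sin(.153),B[1]+.028*np.cos(.153)])
tu=[cyl(0,0,6.5,0,80),cyl(0,0,8.5,80,101)]
it=[(PL,B,.03,(0,255,0)),(tu,(w[0],w[1],0),s['tool_pos'][2]-.0703,(255,0,255))]
a=ov(D,(225,120,290,195),it,'_a.png',7); b=ov(T,(135,185,190,255),it,'_b.png',6)
P=lambda i:np.vstack([i,np.zeros((525-len(i),i.shape[1],3),np.uint8)])
cv2.imwrite('pics/ov4.png',np.hstack([a,P(b)])); print(w)
E
```

```text
t 18.8833 pos [0.4464 0.1923 0.1246] turn [0.01 0.03 0.01] shift [-0.001  -0.0004  0.0013] n 0.0407584202328271 F [ 0.1 -0.4  0.2] grip 29.412179589271545 0.17960050101890498
[0.44823269 0.19017291]
```

View pics/ov4.png

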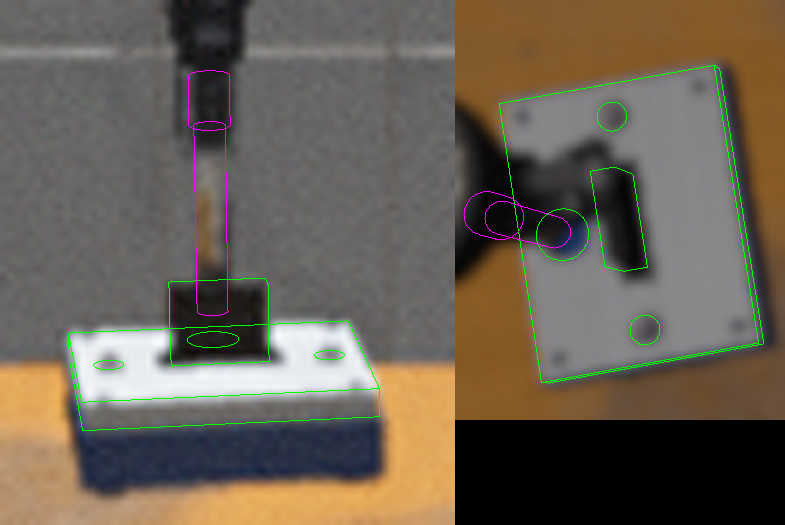

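Emit:
drive_tool:
  rows:
    - [0,0,0,0,-0.0007,0.0015,0]
    - [0,0,0,0,0,0,0]
    - [0,0,0,0,0,0,0]
    - [0,0,0,0,0,0,0]
    - [0,0,0,0,0,0,0]
    - [0,0,0,0,0,0,0]
    - [0,0,0,0,0,0,0]
    - [0,0,0,0,0,0,0]

```text
time: 19.65
tool_pos: [0.4462, 0.1914, 0.1228]
tcp_rot: [-0.24, 3.132, -0.0]
wrist_force: [1.3, 0.6, 0.6]
width: 0.18
grip_force: 29.4
```

```bash
python3 plan.py 0.4475 0.192 0.1233 1.7238; python3 -c "
from h import *
print(workorder.finish_job())"
```

```text
t 19.65 pos [0.4462 0.1914 0.1228] turn [-0.    0.    0.01] shift [-0.0014  0.0004 -0.0005] n 0.03548539190753284 F [1.3 0.6 0.6] grip 29.41211700439453 0.17950741535814482
the job is handed in; nothing more can be done
None
```

The job is handed in (no verdict came back): the adapter plate is seated on both pins and released, and the gripper is holding the blue-capped tube upright, centred over the tube well to within my measurements and about 10 mm above the plate.

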